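# Seat the lathe's tailstock centre and lock it with the ratchet lever

## Task

Slide the tailstock of the small bench lathe along its bed until its centre seats fully in the drilled end of the steel arbor, gently, so that the arbor is not pushed back into its collet. Then lock the tailstock there: swing the ball-ended ratchet lever to and fro between its stops until the clamp is firm, which is when it takes about 10 N at the ball to move it on (never force it beyond 15 N). Let go of everything, and leave the movement holder, the wooden tray, the glass dome and the screwdriver where they are.

Things in the scene. Friction and masses are not known exactly. Their poses are not given: they have to be found in the camera images.
- lathe: Small grey bench lathe, bed 400 mm long, 135 mm wide, top 55 mm above the bench. Fixed, but stands differently every time. Origin on the bench under the spindle line at mid-length; +y runs along the bed to the headstock (the robot's left), -x is the operator's side (towards the robot), z up. Headstock box, top 140 mm above the bench, at y = 110 to 195 mm.
- arbor_seat (a point): Bottom of the centre hole, 3 mm deep, in the free end of the arbor: a 12 mm steel bar on the spindle line (x = 0, 105 mm above the bench) that sticks out of the collet towards the tailstock by a varying length. Its end face lies 3 mm further to -y of the lathe. It is only nipped: an end push of 15 N or more makes it slip back into the collet.
- centre_tip (a point): Point of the tailstock's steel 60-degree centre, on the spindle line. The centre is seated when this point is at arbor_seat. It lies 62 mm to +y of tailstock_top's axis (same axes as the lathe) and 30 mm lower.
- tailstock_top (a point): Middle of the top face of the tailstock, a grey casting that slides only along the bed (110 mm, +y towards the arbor). Face 38 mm (x) by 42 mm (y), 135 mm above the bench, upright sides: grip it front and back from above; in front only the upper 30 mm stand clear of the ratchet head. A handwheel sits at its -y end. Unlocked it drags with about 5 N and stays where it is left.
- clamp_axis (a point): On the vertical axis of the tailstock's clamp screw, at the top of the ratchet head (a 50 mm round head), 60 mm to -x of tailstock_top and 101 mm above the bench; it moves with the tailstock. Behind the head and to its sides stands a cast collar, 99 mm high and 68 mm across, open towards -x: it lets the lever swing only across the front.
- lever_ball (a point): Centre of the 25 mm black ball at the end of the ratchet lever, 80 mm from the clamp axis and 113.5 mm above the bench. An 8 mm rod slopes from the ball down to the ratchet head. The ball can be pinched from above and led along its arc.
- lever (a joint): Ratchet lever's angle, rad, stops at -1.0 and 1.0. At 0 it points to -x of the lathe; growing = clockwise from above, ball going towards the headstock. That way it turns the clamp screw tighter; the way back only clicks over the ratchet (26 degrees a tooth: up to 0.45 rad of a forward swing is lost before it catches). It stays where it is left.
- clamp_screw: Vertical clamp screw under the ratchet head, on the clamp axis. Clockwise draws a plate up under the bed and locks the tailstock. It starts slack, 1.6 to 3.2 rad of turning before the plate bites, which cannot be seen; slack, the lever takes 1 to 2 N at the ball. Then the pull rises, by about 20 N per rad; the screw stays as tight as it is left.
- bed: The steel ways of the bed, fixed to the lathe; the clamp plate grips their underside. A last pull of 10 N at the ball leaves a grip of 50 to 70 N, one of 15 N 80 to 110 N, as the friction varies.
- movement_holder: Bystander: round black movement holder, 58 mm across and 28 mm high, origin at the centre of its underside.
- parts_tray: Bystander: round wooden parts tray, 112 mm across and 16 mm high, origin at the centre of its underside.
- glass_dome: Bystander: glass dust dome with a knob, 84 mm across and 78 mm high, origin at the centre of its underside.
- screwdriver: Bystander: small black screwdriver, 120 mm long, lying on the bench.

How it is judged:
By the outcome, as a careful person would: the job done as asked, in the order asked, and still so for the second after the job is handed in, with the robot touching nothing.
It also fails if it takes over 72 s, if anything falls off the work surface, if the arm or the gripper's body presses on something with over 40 N, if the wrist force passes 120 N, or if a joint passes its speed limit or range.

## Robot

A 7-joint arm with a two-finger parallel gripper is mounted at the origin on the work surface. World frame = base frame: x ahead of the robot, y to its left, z up, the work surface at z = 0. Lengths are in mm, angles in rad, forces in N, time in s.
With the tool pointing down it reaches from about 400 to 875 mm from the base axis. Payload 6.5 kg.
Tool frame: the origin (TCP) lies between the finger pads; the fingertips stand ctrl.tip_reach ahead of it and the grasp point (between the pads) lies 11 mm behind it (ctrl.tip_reach is the distance from the TCP to the fingertips, in mm); z points along the fingers, y is the line along which they close (so a half turn about z gives the same grasp; the last joint's range is limited). The gripper opens to 88 mm and grips with 3 to 60 N. Pads are 18 mm wide; open, the fingers measure 123 mm over their backs; the gripper's body (75 mm by 187 mm) begins 45 mm behind the grasp point.
Start: joints at [1.261, 0.536, -0.004, 1.538, 0.003, 1.067, -0.071], TCP at [156.901, -630.771, 224.616] pointing down, gripper open.
Joint ranges: [-2.7, 2.7], [-0.37, 2.16], [-1.27, 1.26], [0.24, 2.4], [-1.31, 4.45], [0.19, 1.91], [-2.76, 2.76]. Speed limits (rad/s): [2.39, 2.39, 3.14, 3.14, 3.14, 3.14, 3.14].

## Interface

Orientations are given as a unit quaternion [w, x, y, z].
In Python, from workcell import ctrl gives the robot as it stands. The module is installed in compiled form; this text tells all that it offers.
- The arm moves only by the shell command python3 -m pendant 'ROWS' [FORCE]. ROWS is JSON, a list that holds one entry, the list of rows, each a list of 7 numbers: the shift along the tool's x, y, z scaled (see below), then the turn, a rotation vector about the tool's x, y, z scaled (see below), then the gripper's target within -1 to 1 (shut at 1, half-way at 0, fully open at -1). A call has 1 to 5 rows; each row is the pose to reach, as a shift and turn from the pose commanded when the call began, along the tool's axes at that moment; what a row does not reach only later rows make up. The controller multiplies each number of a shift by 0.1 m and each number of a turn by 30 degrees. A row lasts 1/8 s, in which the tool goes at most 62.5 mm and 10.7 degrees, less where a joint would pass 70% of its speed; a pose out of reach is approached as far as the arm can. A call with a number of a shift or a turn outside -1 to 1 is refused whole. A call with a gripper value outside its range is refused whole. The fingers move at their own pace and stop on an object; FORCE is the grip in N (left out, the last holds). Time passes only in rows, so rows that repeat a pose let the fingers close. It gives the time, the measured TCP pose, the force, the opening and the grip force at its end, in the units of the state.
- ctrl.get_obs(): the state, without advancing time (a new reading comes with each control period).
- ctrl.get_image(name): name is "side" or "top" or "wrist"; returns (picture, depth): 480x640x3 uint8, blue, green, red; 480x640 float32, mm along the optical axis (not along the pixel's ray), 0 where there is no reading.
- ctrl.calibration(name): a dict with "fov_y" (degrees; the focal length in pixels is half the picture's height over the tangent of half this angle, whatever the lens; pixels are square), "cx", "cy" (the principal point, pixels), "R" (3x3) and "t" (3): a world point X has camera coordinates R X + t; the wrist camera has in their place "T_tool_cam" (4x4, takes a point from camera to tool coordinates, whose origin is the TCP and whose axes are the flange's). Camera axes: x right, y down, z forward; pixel columns grow to the right and rows downward; lengths in mm; the calibration is good to about 2 mm. A picture is of the moment at which its call begins: read the wrist's pose just before it. calibration takes no time and is no camera call.
- ctrl.finish_job(): hands the job in; it is judged then, once.
The state is a dict: "time_s": time; "joints": joint angles; "qvel": joint speeds; "tau": joint torques, N m; "ee_pos": TCP position; "ee_rot": TCP orientation; "wrist_force": force on the tool from outside, world axes, zero at the start; "torque": the same for the moment, N m; "grip_width": finger opening in mm; "finger_force": force on a finger pad.
Only numpy, scipy, OpenCV 4.12 (cv2) and the standard library are available. Lean on these libraries where they do the work, as an engineer would, in place of code of your own. Each camera call takes 0.05 s, during which the arm holds its last target. There are 200 camera calls.

## Working session

There is one attempt and no reset: what is moved stays moved. The work goes in short steps, Python scripts to look and compute and a shell command to move; the robot and the scene stay as the last step left them, time stands still between calls to the robot, and variables do not carry over. Pictures are saved under pics/ and viewed, at most 10 in all, crops included, and the job is handed in when it is done.

```bash
mkdir -p pics
cat > h.py <<'E'
import numpy as np, cv2
from scipy.spatial.transform import Rotation as Ro
from workcell import ctrl
def tool():
    o=ctrl.get_obs(); q=o["ee_rot"]; return np.array(o["ee_pos"]),Ro.from_quat([q[1],q[2],q[3],q[0]]).as_matrix()
def cam(name):
    c=ctrl.calibration(name); f=240/np.tan(np.radians(c["fov_y"])/2)
    if "R" in c:
        R=np.array(c["R"]);t=np.array(c["t"]); return f,c["cx"],c["cy"],R.T,-R.T@t
    T=np.array(c["T_tool_cam"]);p,R=tool(); return f,c["cx"],c["cy"],R@T[:3,:3],p+R@T[:3,3]
def ray(C,u,v,z):
    f,cx,cy,R,o=C; d=R@np.array([(u-cx)/f,(v-cy)/f,1]); return o+d*(z-o[2])/d[2]
def dep(C,u,v,d):
    f,cx,cy,R,o=C; return o+R@np.array([(u-cx)/f*d,(v-cy)/f*d,d])
E
python3 - <<'E'
from h import *
o=ctrl.get_obs(); print(o, ctrl.tip_reach)
ims=[]
for n in("top","side"):
    C=cam(n); im,d=ctrl.get_image(n); cv2.imwrite(f"pics/{n}0.png",im); np.save(n+"0",d); print(n,C)
E
```

```text
{'time_s': 0.0, 'joints': array([ 1.26084203,  0.5371903 , -0.00443955,  1.53887102,  0.00260427,
        1.0672721 , -0.07120783]), 'qvel': array([-6.46723966e-04, -9.37578320e-04,  7.84555587e-05, -2.74985369e-04,
       -1.13258193e-03,  9.99031064e-04, -5.46813285e-05]), 'tau': array([-1.85831732e-04, -5.70991266e+01,  9.90249775e-01, -2.51599628e+01,
       -5.63860475e-02,  1.81063270e-02,  1.77153011e-04]), 'ee_pos': array([ 156.70317943, -630.1714212 ,  223.72426089]), 'ee_rot': array([-8.50702399e-04,  9.92577725e-01,  1.21608831e-01, -1.69949974e-04]), 'wrist_force': array([-0.62348116,  0.16901083, -0.36302419]), 'torque': array([-0.00115176,  0.0329984 , -0.0178786 ]), 'finger_force': 0.0, 'grip_width': 88.18510748546181} 8.0
top (np.float64(449.3237481528902), 320.67175958777955, 239.53297470727347, array([[-0.00523543, -0.99853967,  0.05376906],
       [-0.99962999,  0.00379074, -0.02693535],
       [ 0.02669219, -0.05389018, -0.99819005]]), array([491.77132228,  53.43463328, 982.64488602]))
side (np.float64(490.1031611216323), 327.8700551542938, 250.10988995183476, array([[ 9.22238365e-01, -2.85895694e-01,  2.60269190e-01],
       [-3.86621775e-01, -6.82046323e-01,  6.20754715e-01],
       [ 4.45440048e-05, -6.73109550e-01, -7.39542786e-01]]), array([ 299.32951356, -552.84738841,  828.93441888]))
```

View pics/top0.png

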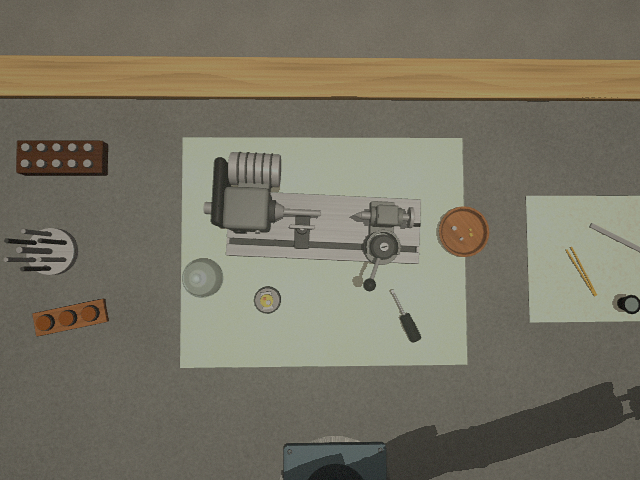

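View pics/side0.png

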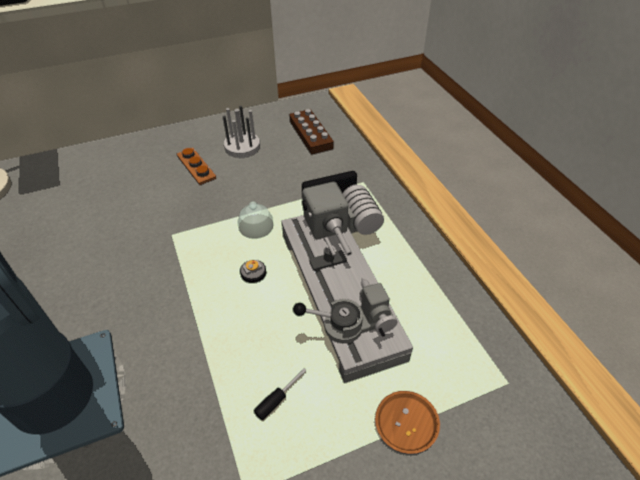

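The top view shows the lathe bed spanning about (227,192)–(420,263), tailstock top near (386,215), ratchet head (382,246), ball (370,285), centre tip near (351,216) and arbor end near (321,213). The side view agrees, with the lever slanting slightly towards -y.

Run:
```python
from h import *
C=cam("top"); d=np.load("top0.npy"); im=cv2.imread("pics/top0.png")
f,cx,cy,R,o=C
v,u=np.mgrid[0:480,0:640]
P=o+np.stack([(u-cx)/f*d,(v-cy)/f*d,d],-1)@R.T
Z=P[...,2]; roi=(u>200)&(u<440)&(v>140)&(v<300)&(d>0)
m=(roi&(Z>47)&(Z<63))
q=P[m][:,:2].astype(np.float32); print("bed",cv2.minAreaRect(q),q.shape)
m2=(roi&(Z>128)&(Z<142)&(u>360)).astype(np.uint8)
n,l,s,c=cv2.connectedComponentsWithStats(m2)
for i in range(1,n):
    if s[i,4]>20: print("ts",s[i],c[i],np.median(P[l==i],0),cv2.minAreaRect(P[l==i][:,:2].astype(np.float32)))
for x,y in[(382,246),(370,285),(386,215),(351,216),(320,213),(300,213)]: print(x,y,P[y,x])
m3=(roi&(Z>85)&(Z<130)&(v>272)&(u>340)&(im.max(2)<70)); print("ball",u[m3].mean(),v[m3].mean(),m3.sum(),ray(C,u[m3].mean(),v[m3].mean(),113.5), Z[m3].max())
m4=roi&(abs(Z-101)<6)&(u>360)&(u<400)&(v>230)&(v<262); print("head",u[m4].mean(),v[m4].mean(),np.median(P[m4],0),cv2.minAreaRect(P[m4][:,:2].astype(np.float32)))
cv2.imwrite("pics/top0c.png",cv2.resize(im[170:310,210:430],None,fx=3.6,fy=3.6,interpolation=cv2.INTER_CUBIC))
```

```text
bed ((571.2130126953125, 52.11003112792969), (214.58737182617188, 474.9322204589844), 7.378188133239746) (7675, 2)
ts [376 205  23  20 435] [386.76551724 214.47356322] [585.39117929 -95.75305335 134.66024004] ((585.103759765625, -96.54541778564453), (43.09928512573242, 37.210994720458984), 89.68645477294922)
382 246 [525.86355224 -90.50457218 105.43702126]
370 285 [450.92036081 -62.92922209 128.26810181]
386 215 [583.54245661 -93.77149932 136.54955175]
351 216 [590.13945378 -34.59827921  58.11474055]
320 213 [590.526381    30.95384122 111.04086484]
300 213 [590.37288286  69.86915345 113.15376538]
ball 369.2857142857143 284.49107142857144 112 [451.20301966 -63.56632666 113.5       ] 126.90832509827317
head 382.723704866562 245.13186813186815 [527.95735948 -92.60325213 100.21194902] ((529.6880493164062, -92.27983856201172), (57.64439010620117, 67.77287292480469), 19.695701599121094)
```

View pics/top0c.png

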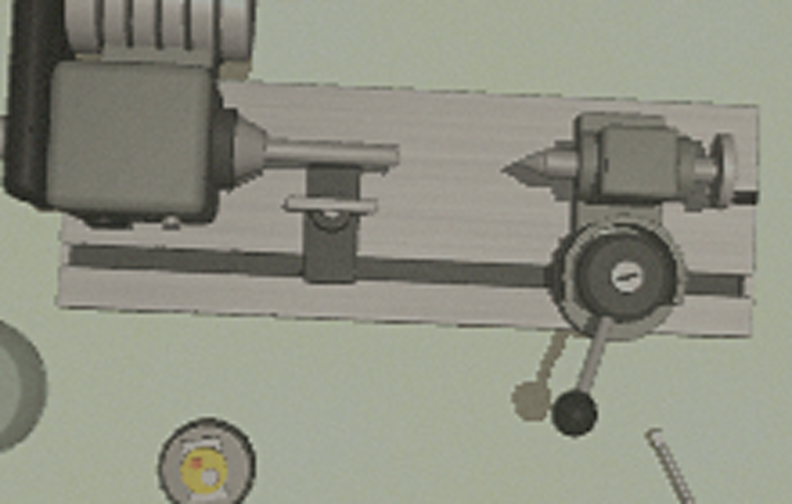

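The crop shows the arbor end at about crop (398,155) and the centre tip at (502,170). The lever is slightly towards the headstock and the bed is turned about 2°. I'll compute these and set out.

```bash
cat >> h.py <<'E'
def delta(X,yaw):  # yaw (deg, ccw from world x) of tool x, tool down
    p,R=tool(); s=R.T@(np.array(X)-p)
    x=[np.cos(np.radians(yaw)),np.sin(np.radians(yaw)),0]; G=np.array([x,np.cross([0,0,-1],x),[0,0,-1]]).T
    r=Ro.from_matrix(R.T@G).as_rotvec(degrees=True)
    print("tcp",p.round(1),"tool shift/100",(s/100).round(3),"turn/30",(r/30).round(3),"yaw",np.degrees(np.arctan2(R[1,0],R[0,0])).round(1))
E
python3 - <<'E'
from h import *
C=cam("top"); k=lambda a,b:(a/3.6+210-.36,b/3.6+170-.36)
for n,p,z in[("arbor",k(398,155),105),("tip",k(502,170),105),("bedL",k(55,307),55),("bedR",k(750,336),55),("bR",k(757,106),55),("wayL",k(70,253),55),("ball",k(574,413),113.5),("axis",k(627,277),101),("arb2",k(270,150),105)]:
    print(n,ray(C,*p,z).round(1))
delta([575,-96,230],14)
E
python3 -m pendant '[[[0.45,-0.35,0,0,0,0,-1],[0.9,-0.7,0,0,0,0,-1]]]'
```

```text
arbor [591.8  30.4 105. ]
tip [583.5 -26.3 105. ]
bedL [510.9 225.2  55. ]
bedR [ 492.3 -173.3   55. ]
bR [ 625.6 -179.6   55. ]
wayL [541.7 216.9  55. ]
ball [451.5 -63.2 113.5]
axis [524.9 -94.8 101. ]
arb2 [594.7 100.1 105. ]
tcp [ 156.8 -630.2  223.9] tool shift/100 [ 5.349 -4.174 -0.056] turn/30 [-0.003  0.    -0.001] yaw 14.0
time_s: 0.35
ee_pos: [227.7, -539.9, 224.0]
ee_rot: [-0.0, 0.993, 0.121, -0.0]
wrist_force: [1.0, 0.3, -0.0]
grip_width: 87.9
finger_force: 0.0
```

```bash
python3 -m pendant '[[[0.45,-0.35,0,0,0,0,-1],[0.9,-0.7,0,0,0,0,-1]]]' >/dev/null
python3 -m pendant '[[[0.45,-0.35,0,0,0,0,-1],[0.9,-0.7,0,0,0,0,-1]]]' >/dev/null
python3 -m pendant '[[[0.45,-0.35,0,0,0,0,-1],[0.9,-0.7,0,0,0,0,-1]]]' >/dev/null
python3 -m pendant '[[[0.45,-0.35,0,0,0,-0.33,-1],[0.9,-0.7,0,0,0,-0.66,-1],[0.9,-0.7,0,0,0,-1,-1]]]'
python3 - <<'E'
from h import *
delta([575,-96,230],87.4); print(ctrl.get_obs()["joints"])
E
```

```text
time_s: 1.48
ee_pos: [511.7, -177.0, 224.5]
ee_rot: [-0.001, 0.925, 0.381, 0.001]
wrist_force: [-0.9, -1.2, -0.2]
grip_width: 87.9
finger_force: 0.0
tcp [ 511.7 -177.   224.5] tool shift/100 [ 1.02  -0.129 -0.052] turn/30 [ 0.    -0.006 -1.421] yaw 44.8
[ 0.5091228   0.37266603 -0.32375749  1.81325224  0.13691026  0.97700801
 -0.659808  ]
```

```bash
python3 -m pendant '[[[0.4,-0.05,-0.05,0,0,-0.33,-1],[0.8,-0.1,-0.05,0,0,-0.66,-1],[0.98,-0.13,-0.05,0,0,-1,-1]]]' >/dev/null
python3 -m pendant '[[[0,0,0,0,0,-0.33,-1],[0,0,0,0,0,-0.45,-1],[0,0,0,0,0,-0.45,-1]]]'
python3 - <<'E'
from h import *
delta([583,-94,118],87.4); print(ctrl.get_obs()["joints"])
C=cam("wrist"); im,d=ctrl.get_image("wrist"); np.save("w1",d); cv2.imwrite("pics/w1.png",im); np.savez("C1",f=C[0],cx=C[1],cy=C[2],R=C[3],o=C[4])
E
```

```text
time_s: 2.22
ee_pos: [570.3, -105.1, 229.2]
ee_rot: [-0.0, 0.723, 0.691, -0.0]
wrist_force: [-0.1, -0.1, 0.1]
grip_width: 88.4
finger_force: 0.0
tcp [ 570.3 -105.1  229.2] tool shift/100 [0.116 0.123 1.112] turn/30 [-0.002 -0.001  0.001] yaw 87.4
[ 0.47377561  0.45926082 -0.49270791  1.70200563  0.24483684  1.04283163
 -0.14505365]
```

View pics/w1.png

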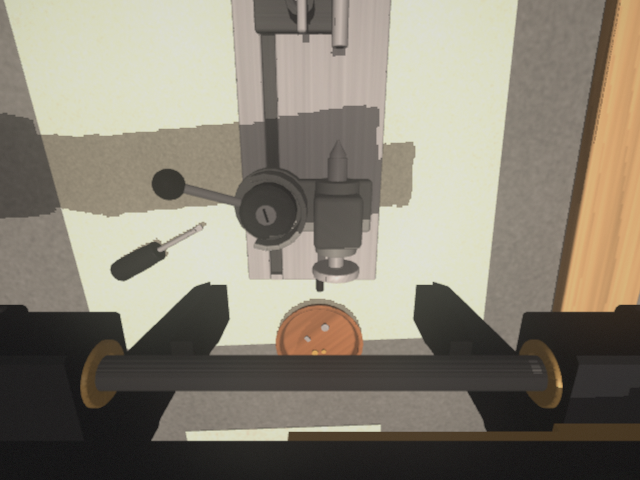

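Wrist view: centre tip at (338,141), arbor end at (340,46), tailstock top about (316–361, 193–247), ball (168,184), head axis slot (266,214).

Run:
```python
from h import *
a=np.load("C1.npz"); C=(a["f"],a["cx"],a["cy"],a["R"],a["o"]); d=np.load("w1.npy")
for n,u,v,z in[("tip",338,141,105),("arb",340,46,105),("tFL",316,193,135),("tFR",361,193,135),("tBL",316,247,135),("tBR",361,247,135),("ball",168,184,113.5),("axis",266,214,101)]:
    print(n,ray(C,u,v,z).round(1),dep(C,u,v,d[v,u]).round(1))
f,cx,cy,R,o=C
v,u=np.mgrid[0:480,0:640]; P=o+np.stack([(u-cx)/f*d,(v-cy)/f*d,d],-1)@R.T
m=(abs(P[...,2]-135)<4)&(u>290)&(u<390)&(v>170)&(v<260)
print(cv2.minAreaRect(P[m][:,:2].astype(np.float32)),m.sum(),np.median(P[m],0))
```

```text
tip [587.4 -35.2 105. ] [587.4 -35.2 105.2]
arb [591.   32.2 105. ] [590.7  31.2 109.8]
tFL [568.6 -70.9 135. ] [568.1 -74.7 112.9]
tFR [602.  -72.4 135. ] [609.1 -84.   69.9]
tBL [ 566.5 -113.3  135. ] [ 566.5 -113.2  135.3]
tBR [ 601.6 -114.9  135. ] [ 610.  -142.2   55.7]
ball [449.9 -62.  113.5] [454.5 -60.8 123.6]
axis [523.9 -93.  101. ] [524.8 -91.9 105.6]
((583.828369140625, -96.0378646850586), (41.925209045410156, 37.71540451049805), 87.02217864990234) 2494 [583.68641306 -94.37492113 134.77205868]
```

```bash
python3 -c "
from h import *
delta([583.8,-95.5,119],87.4)"
python3 -m pendant '[[[0.1,0.13,0.4,0,0,0,-0.5],[0.1,0.13,0.8,0,0,0,-0.4],[0.1,0.13,0.9,0,0,0,-0.4],[0.1,0.13,0.9,0,0,0,-0.4]]]' 10
python3 -c "
from h import *
delta([583.8,-95.5,119],87.4)"
```

```text
tcp [ 570.3 -105.2  229.3] tool shift/100 [0.103 0.131 1.103] turn/30 [-0.001 -0.    -0.001] yaw 87.4
time_s: 2.78
ee_pos: [584.0, -95.8, 139.8]
ee_rot: [-0.0, 0.723, 0.691, -0.0]
wrist_force: [-0.2, -0.0, 0.1]
grip_width: 61.7
finger_force: 0.0
tcp [584.  -95.8 139.8] tool shift/100 [ 0.003 -0.002  0.208] turn/30 [-0.001  0.     0.001] yaw 87.4
```

```bash
python3 -m pendant '[[[0,0,0.1,0,0,0,-0.4],[0,0,0.2,0,0,0,-0.4],[0,0,0.2,0,0,0,0.4],[0,0,0.2,0,0,0,0.4],[0,0,0.2,0,0,0,0.4]]]' 12
python3 -m pendant '[[[0,0,0,0,0,0,0.4],[0,0,0,0,0,0,0.4],[0,0,0,0,0,0,0.4]]]' 12
```

```text
time_s: 3.4
ee_pos: [583.7, -95.6, 119.8]
ee_rot: [-0.0, 0.723, 0.691, -0.0]
wrist_force: [-2.7, -0.5, 0.8]
grip_width: 37.3
finger_force: 12.0
time_s: 3.78
ee_pos: [583.7, -95.6, 119.8]
ee_rot: [-0.0, 0.723, 0.691, -0.0]
wrist_force: [-4.1, -0.2, 5.6]
grip_width: 37.3
finger_force: 12.0
```

```bash
python3 -m pendant '[[[0.03,0,0,0,0,0,0.4],[0.07,0,0,0,0,0,0.4],[0.12,0,0,0,0,0,0.4],[0.17,0,0,0,0,0,0.4],[0.2,0,0,0,0,0,0.4]]]' 12
python3 -m pendant '[[[0.06,0,0,0,0,0,0.4],[0.14,0,0,0,0,0,0.4],[0.22,0,0,0,0,0,0.4],[0.3,0,0,0,0,0,0.4],[0.35,0,0,0,0,0,0.4]]]' 12
python3 - <<'E'
from h import *
print(ctrl.get_obs()["wrist_force"],tool()[0])
C=cam("wrist"); im,d=ctrl.get_image("wrist"); np.save("w2",d); cv2.imwrite("pics/w2.png",im); np.savez("C2",f=C[0],cx=C[1],cy=C[2],R=C[3],o=C[4])
E
```

```text
time_s: 4.4
ee_pos: [584.6, -77.9, 119.8]
ee_rot: [0.001, 0.723, 0.691, -0.001]
wrist_force: [-4.0, -4.9, 5.7]
grip_width: 37.0
finger_force: 12.0
time_s: 5.03
ee_pos: [586.3, -42.7, 119.8]
ee_rot: [0.001, 0.723, 0.691, -0.001]
wrist_force: [-3.9, -5.7, 5.0]
grip_width: 37.1
finger_force: 12.0
[-3.93337707 -5.72941965  5.02960361] [586.33627937 -42.69874074 119.75874951]
```

View pics/w2.png

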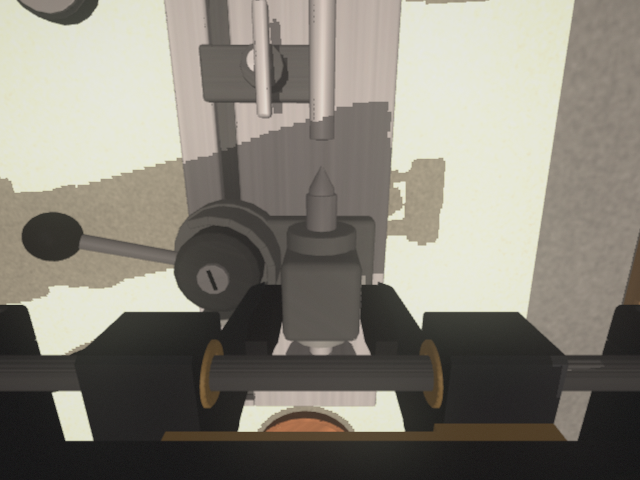

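The tip is at (322,167) and the arbor end at (322,139), both on the same line. The remaining gap is small.

```bash
python3 - <<'E'
from h import *
a=np.load("C2.npz"); C=(a["f"],a["cx"],a["cy"],a["R"],a["o"])
for n,u,v in[("tip",322,167),("arb",322,139)]: print(n,ray(C,u,v,105).round(1))
E
python3 -m pendant '[[[0.02,0,0,0,0,0,0.4],[0.04,0,0,0,0,0,0.4],[0.06,0,0,0,0,0,0.4],[0.08,0,0,0,0,0,0.4],[0.1,0,0,0,0,0,0.4]]]' 12
```

```text
tip [590.1  18.1 105. ]
arb [590.7  31.5 105. ]
time_s: 5.7
ee_pos: [586.8, -33.0, 119.7]
ee_rot: [0.001, 0.723, 0.691, -0.001]
wrist_force: [-4.2, -5.0, 6.1]
grip_width: 37.2
finger_force: 12.0
```

```bash
f(){ grep -E 'ee_pos|wrist'; }
python3 -m pendant '[[[0.01,0,0,0,0,0,0.4],[0.02,0,0,0,0,0,0.4],[0.03,0,0,0,0,0,0.4],[0.04,0,0,0,0,0,0.4]]]' 12|f
python3 -m pendant '[[[0.005,0,0,0,0,0,0.4],[0.01,0,0,0,0,0,0.4]]]' 12|f
python3 -m pendant '[[[0.005,0,0,0,0,0,0.4],[0.01,0,0,0,0,0,0.4]]]' 12|f
```

```text
ee_pos: [587.0, -29.0, 119.7]
wrist_force: [-3.5, -5.0, 5.6]
ee_pos: [587.0, -28.0, 119.8]
wrist_force: [-3.8, -5.2, 5.1]
ee_pos: [587.1, -27.0, 119.7]
wrist_force: [-4.1, -5.6, 4.9]
```

```bash
f(){ grep -E 'ee_pos|wrist'; }
python3 -m pendant '[[[0.005,0,0,0,0,0,0.4],[0.005,0,0,0,0,0,0.4]]]' 12|f
python3 -m pendant '[[[0.005,0,0,0,0,0,0.4],[0.005,0,0,0,0,0,0.4]]]' 12|f
```

```text
ee_pos: [587.1, -26.7, 119.7]
wrist_force: [-4.3, -5.1, 6.2]
ee_pos: [587.1, -26.6, 119.7]
wrist_force: [-3.2, -5.6, 5.5]
```

```bash
f(){ grep -E 'ee_pos|wrist'; }
python3 -m pendant '[[[0.005,0,0,0,0,0,0.4],[0.005,0,0,0,0,0,0.4]]]' 12|f
```

```text
ee_pos: [587.1, -26.5, 119.7]
wrist_force: [-4.2, -7.9, 6.7]
```

```bash
f(){ grep -E 'ee_pos|wrist'; }
python3 -m pendant '[[[0.005,0,0,0,0,0,0.4],[0.005,0,0,0,0,0,0.4]]]' 12|f
```

```text
ee_pos: [587.1, -26.5, 119.7]
wrist_force: [-3.4, -6.4, 6.5]
```

```bash
f(){ grep -E 'ee_pos|wrist'; }
python3 -m pendant '[[[0.005,0,0,0,0,0,0.4],[0.005,0,0,0,0,0,0.4]]]' 12|f
python3 - <<'E'
from h import *
C=cam("wrist"); im,d=ctrl.get_image("wrist"); cv2.imwrite("pics/w3.png",cv2.resize(im[80:260,220:420],None,fx=3,fy=3)); np.savez("C3",f=C[0],cx=C[1],cy=C[2],R=C[3],o=C[4])
E
```

```text
ee_pos: [587.1, -26.4, 119.7]
wrist_force: [-3.9, -8.7, 6.4]
```

View pics/w3.png

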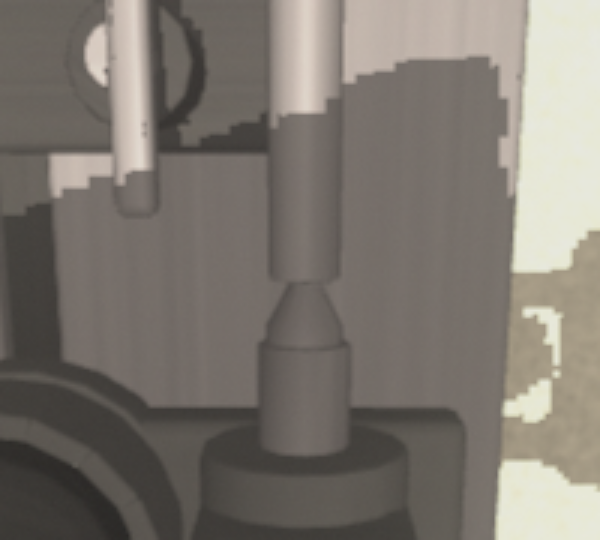

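The centre is in the hole with about 3 mm of its cone hidden, and the pose has stopped advancing as the force rises. One small nudge more, then release.

```bash
f(){ grep -E 'ee_pos|wrist'; }
python3 -m pendant '[[[0.006,0,0,0,0,0,0.4],[0.006,0,0,0,0,0,0.4]]]' 12|f
```

```text
ee_pos: [587.1, -26.3, 119.7]
wrist_force: [-3.6, -9.8, 6.4]
```

```bash
f(){ grep -E 'time|ee_pos|wrist'; }
python3 -m pendant '[[[0.0,0,0,0,0,0,-0.3],[0,0,0,0,0,0,-0.3],[0,0,0,0,0,0,-0.3],[0,0,-0.3,0,0,0,-0.3],[0,0,-0.8,0,0,0,-0.3]]]' 12|f
python3 - <<'E'
from h import *
delta([449,8,190],-2.6-18.5); print(ctrl.get_obs()["joints"])
E
```

```text
time_s: 8.88
ee_pos: [586.1, -21.2, 199.0]
wrist_force: [0.8, -0.3, 0.0]
tcp [586.1 -21.2 199. ] tool shift/100 [ 0.233 -1.382  0.095] turn/30 [-0.006  0.006  3.62 ] yaw 87.5
[ 0.32239159  0.50728157 -0.49079426  1.71066717  0.27492875  0.99619273
 -0.31091776]
```

```bash
f(){ grep -E 'time|ee_pos|wrist'; }
python3 -m pendant '[[[0.1,-0.4,0,0,0,0.33,-0.2],[0.2,-0.8,0,0,0,0.66,-0.2],[0.2,-1,0,0,0,1,-0.2]]]' 12|f
python3 -m pendant '[[[0,0,0,0,0,0.33,-0.2],[0,0,0,0,0,0.66,-0.2],[0,0,0,0,0,1,-0.2]]]' 12|f
python3 -m pendant '[[[0,0,0,0,0,0.33,-0.2],[0,0,0,0,0,0.66,-0.2],[0,0,0,0,0,1,-0.2]]]' 12|f
python3 -m pendant '[[[0,0,0,0,0,0.33,-0.2],[0,0,0,0,0,0.66,-0.2],[0,0,0,0,0,0.66,-0.2]]]' 12|f
python3 - <<'E'
from h import *
delta([453.7,6.4,103],-22.2); print(ctrl.get_obs()["joints"])
C=cam("top"); im,d=ctrl.get_image("wrist"); C=cam("wrist"); cv2.imwrite("pics/w4.png",im)
E
```

```text
time_s: 9.25
ee_pos: [486.5, 4.0, 199.7]
wrist_force: [0.4, -0.1, 0.5]
time_s: 9.62
ee_pos: [488.4, 3.3, 199.7]
wrist_force: [0.7, -1.0, -0.3]
time_s: 10.0
ee_pos: [488.4, 3.3, 199.6]
wrist_force: [-0.0, 0.2, -0.8]
time_s: 10.38
ee_pos: [488.4, 3.2, 199.6]
wrist_force: [0.2, -0.4, -0.0]
tcp [488.4   3.2 199.6] tool shift/100 [-0.333  0.102  0.966] turn/30 [-0. -0.  0.] yaw -22.2
[ 0.03653     0.30174457 -0.16086977  1.97369443  0.06224689  0.8705004
 -2.11540782]
```

View pics/w4.png

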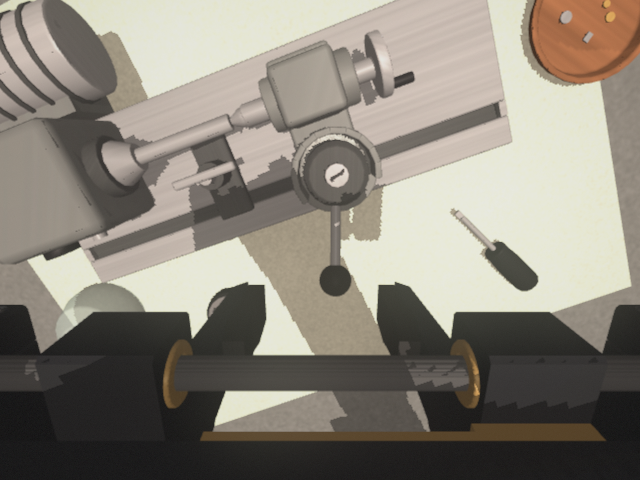

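Ball at (335,281), head slot (337,176), centre still in the arbor at about (233,122). Joint 7 is near its end this way round, so I'll take the half turn, which gives the same pinch.

```bash
f(){ grep -E 'time|ee_pos|wrist'; }
python3 - <<'E'
from h import *
C=cam("wrist"); print(ray(C,335,281,113.5),ray(C,337,176,101),ray(C,337,176,105))
E
for i in 1; do
python3 -m pendant '[[[0,0,0,0,0,-0.33,-0.2],[0,0,0,0,0,-0.66,-0.2],[0,0,0,0,0,-1,-0.2]]]' 12|f
python3 -m pendant '[[[0,0,0,0,0,-0.33,-0.2],[0,0,0,0,0,-0.66,-0.2],[0,0,0,0,0,-1,-0.2]]]' 12|f
python3 -m pendant '[[[0,0,0,0,0,-0.33,-0.2],[0,0,0,0,0,-0.66,-0.2],[0,0,0,0,0,-1,-0.2]]]' 12|f
python3 -m pendant '[[[0,0,0,0,0,-0.33,-0.2],[0,0,0,0,0,-0.66,-0.2],[0,0,0,0,0,-1,-0.2]]]' 12|f
python3 -m pendant '[[[0,0,0,0,0,-0.33,-0.2],[0,0,0,0,0,-0.66,-0.2],[0,0,0,0,0,-1,-0.2]]]' 12|f
python3 -m pendant '[[[0,0,0,0,0,-0.33,-0.2],[0,0,0,0,0,-0.66,-0.2],[0,0,0,0,0,-1,-0.2],[0,0,0,0,0,-1,-0.2]]]' 12|f
done
python3 -c "
from h import *
delta([453.7,6.4,103],157.8); print(ctrl.get_obs()['joints'])"
```

```text
[452.70175133   7.10764412 113.5       ] [526.21248889 -23.80459488 101.        ] [526.74114307 -23.82268969 105.        ]
time_s: 10.8
ee_pos: [488.3, 2.9, 199.6]
wrist_force: [-0.8, -0.9, -0.1]
time_s: 11.18
ee_pos: [488.3, 2.9, 199.6]
wrist_force: [0.3, 0.2, -0.8]
time_s: 11.55
ee_pos: [488.4, 2.9, 199.7]
wrist_force: [-0.6, 0.4, 0.3]
time_s: 11.92
ee_pos: [488.4, 2.9, 199.7]
wrist_force: [-0.4, -0.3, -0.1]
time_s: 12.3
ee_pos: [488.4, 2.8, 199.7]
wrist_force: [-0.4, -0.6, 0.8]
time_s: 12.8
ee_pos: [488.3, 2.7, 199.6]
wrist_force: [-0.5, -0.2, -0.9]
tcp [488.3   2.7 199.6] tool shift/100 [ 0.334 -0.098  0.966] turn/30 [ 0.001 -0.    -0.003] yaw 157.7
[ 0.53793374  0.39970661 -0.77842149  1.94681123  0.34658394  0.93196634
  0.77040811]
```

```bash
f(){ grep -E 'time|ee_pos|wrist|grip'; }
python3 -m pendant '[[[0.34,-0.1,0,0,0,0,-0.2],[0.34,-0.1,0.3,0,0,0,-0.2],[0.34,-0.1,0.7,0,0,0,-0.2],[0.34,-0.1,0.97,0,0,0,-0.2],[0.34,-0.1,0.97,0,0,0,-0.2]]]' 15|f
python3 -m pendant '[[[0,0,0,0,0,0,0.6],[0,0,0,0,0,0,0.6],[0,0,0,0,0,0,0.6],[0,0,0,0,0,0,0.6]]]' 15|f
python3 -c "
from h import *
delta([453.3,6.8,103],157.8)"
```

```text
time_s: 13.42
ee_pos: [451.7, 6.5, 101.4]
wrist_force: [0.0, 0.0, 0.4]
grip_width: 52.9
time_s: 13.92
ee_pos: [453.5, 6.3, 103.1]
wrist_force: [-1.1, -1.2, 2.7]
grip_width: 21.4
tcp [453.5   6.3 103.1] tool shift/100 [0.004 0.004 0.001] turn/30 [ 0.001  0.002 -0.005] yaw 157.7
```

Run:
```python
from h import *
im,d=ctrl.get_image("wrist"); im2,_=ctrl.get_image("side")
a=cv2.resize(im[200:480,170:470],(600,560)); b=cv2.resize(im2[240:380,250:340],(360,560)); 
cv2.imwrite("pics/w5.png",cv2.resize(np.hstack([a,b]),(800,467)))
```

```text
(no output)
```

View pics/w5.png

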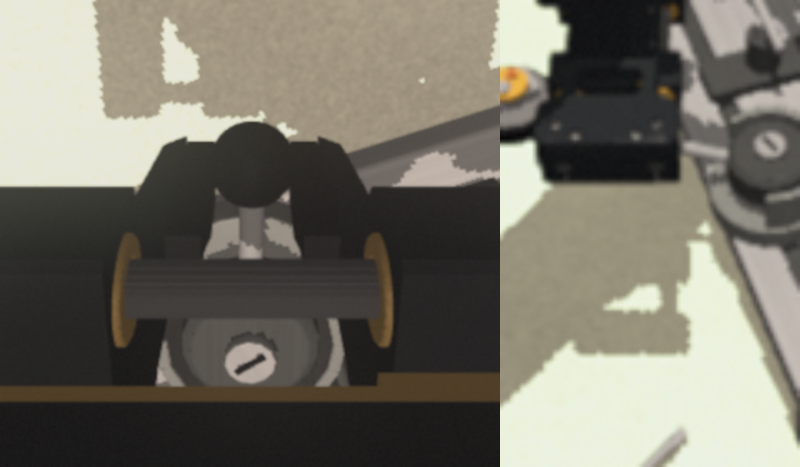

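The ball sits centred between the fingers, with the rod running between them to the head. Leading it back to just short of the -1 stop.

```bash
f(){ grep -E 'time|ee_pos|wrist|grip'; }
python3 -m pendant '[[[-0.007,-0.104,0,0,0,-0.25,0.6],[-0.027,-0.207,0,0,0,-0.5,0.6],[-0.061,-0.306,0,0,0,-0.75,0.6],[-0.107,-0.4,0,0,0,-1,0.6]]]' 15|f
python3 -c "
from h import *
delta([453.3,6.8,103],157.8); R=tool()[1]; print('tool force',R.T@ctrl.get_obs()['wrist_force'])"
```

```text
time_s: 14.52
ee_pos: [447.9, -34.7, 103.0]
wrist_force: [-0.5, 0.5, 4.9]
grip_width: 21.2
tcp [447.9 -34.7 103. ] tool shift/100 [-0.111  0.403 -0.   ] turn/30 [0.000e+00 1.000e-03 1.004e+00] yaw -172.1
tool force [ 0.45791752  0.61686525 -4.89161737]
```

```bash
cat > F.py <<'E'
from h import *
p,R=tool();o=ctrl.get_obs();F=R.T@o['wrist_force'];a=p[:2]-[526.7,-23.7]
print('t',round(o['time_s'],2),'r',np.hypot(*a).round(1),'theta deg',(177.4-np.degrees(np.arctan2(a[1],a[0]))%360).round(1),'F tool',F.round(1),'grip',round(o['grip_width'],1),'z',p[2].round(1))
E
python3 -m pendant '[[[-0.007,-0.104,0,0,0,-0.25,0.6],[-0.027,-0.207,0,0,0,-0.5,0.6],[-0.061,-0.306,0,0,0,-0.75,0.6],[-0.107,-0.4,0,0,0,-1,0.6]]]' 15 >/dev/null; python3 F.py
python3 -m pendant '[[[-0.006,-0.097,0,0,0,-0.233,0.6],[-0.024,-0.194,0,0,0,-0.467,0.6]]]' 15 >/dev/null; python3 F.py
python3 -m pendant '[[[-0.007,0.104,0,0,0,0.25,0.6],[-0.027,0.207,0,0,0,0.5,0.6],[-0.061,0.306,0,0,0,0.75,0.6],[-0.107,0.4,0,0,0,1,0.6]]]' 15 >/dev/null; python3 F.py
python3 -m pendant '[[[-0.007,0.104,0,0,0,0.25,0.6],[-0.027,0.207,0,0,0,0.5,0.6],[-0.061,0.306,0,0,0,0.75,0.6],[-0.107,0.4,0,0,0,1,0.6]]]' 15 >/dev/null; python3 F.py
python3 -m pendant '[[[-0.007,0.104,0,0,0,0.25,0.6],[-0.027,0.207,0,0,0,0.5,0.6],[-0.061,0.306,0,0,0,0.75,0.6],[-0.107,0.4,0,0,0,1,0.6]]]' 15 >/dev/null; python3 F.py
```

```text
t 15.03 r 80.2 theta deg -40.8 F tool [ 0.6 -1.2 -5.1] grip 21.2 z 103.0
t 15.28 r 80.4 theta deg -54.9 F tool [ 0.6  0.6 -5.3] grip 21.4 z 103.0
t 15.78 r 79.9 theta deg -24.7 F tool [ 0.9 -1.6 -4.7] grip 20.9 z 103.0
t 16.27 r 79.3 theta deg 5.5 F tool [-0.4 -1.7 -3.7] grip 21.3 z 103.0
t 16.77 r 78.9 theta deg 35.8 F tool [-3.2 -1.8 -3. ] grip 21.3 z 103.0
```

```bash
python3 -m pendant '[[[-0.002,0.063,0,0,0,0.15,0.6],[-0.010,0.125,0,0,0,0.3,0.6],[-0.022,0.187,0,0,0,0.45,0.6],[-0.039,0.247,0,0,0,0.6,0.6]]]' 15 >/dev/null; python3 F.py
python3 -m pendant '[[[-0.007,-0.104,0,0,0,-0.25,0.6],[-0.027,-0.207,0,0,0,-0.5,0.6],[-0.061,-0.306,0,0,0,-0.75,0.6],[-0.107,-0.4,0,0,0,-1,0.6]]]' 15 >/dev/null; python3 F.py
python3 -m pendant '[[[-0.007,-0.104,0,0,0,-0.25,0.6],[-0.027,-0.207,0,0,0,-0.5,0.6],[-0.061,-0.306,0,0,0,-0.75,0.6],[-0.107,-0.4,0,0,0,-1,0.6]]]' 15 >/dev/null; python3 F.py
python3 -m pendant '[[[-0.007,-0.104,0,0,0,-0.25,0.6],[-0.027,-0.207,0,0,0,-0.5,0.6],[-0.061,-0.306,0,0,0,-0.75,0.6],[-0.107,-0.4,0,0,0,-1,0.6]]]' 15 >/dev/null; python3 F.py
python3 -m pendant '[[[-0.010,-0.125,0,0,0,-0.3,0.6],[-0.039,-0.247,0,0,0,-0.6,0.6]]]' 15 >/dev/null; python3 F.py
```

```text
t 17.27 r 78.7 theta deg 53.8 F tool [-3.  -1.4 -4.1] grip 21.0 z 103.0
t 17.77 r 79.1 theta deg 24.0 F tool [-0.8  0.7 -2.6] grip 21.2 z 103.1
t 18.27 r 79.6 theta deg -6.4 F tool [ 0.6  1.  -4.3] grip 21.1 z 103.0
t 18.77 r 80.3 theta deg -36.7 F tool [ 1.5  1.  -5.7] grip 21.0 z 103.0
t 19.02 r 80.6 theta deg -54.7 F tool [ 1.2  1.  -5.2] grip 20.9 z 103.0
```

```bash
python3 -m pendant '[[[-0.003,0.07,0,0,0,0.167,0.6],[-0.012,0.139,0,0,0,0.333,0.6],[-0.027,0.207,0,0,0,0.5,0.6],[-0.048,0.274,0,0,0,0.667,0.6]]]' 15 >/dev/null; python3 F.py
```

```text
t 19.52 r 80.3 theta deg -34.5 F tool [ 1.6  0.6 -6.8] grip 21.2 z 103.0
```

```bash
python3 -m pendant '[[[-0.003,0.07,0,0,0,0.167,0.6],[-0.012,0.139,0,0,0,0.333,0.6],[-0.027,0.207,0,0,0,0.5,0.6],[-0.048,0.274,0,0,0,0.667,0.6]]]' 15 >/dev/null; python3 F.py
```

```text
t 20.02 r 79.9 theta deg -14.6 F tool [ 0.1 -0.9 -5.3] grip 21.1 z 103.0
```

```bash
python3 -m pendant '[[[-0.003,0.07,0,0,0,0.167,0.6],[-0.012,0.139,0,0,0,0.333,0.6],[-0.027,0.207,0,0,0,0.5,0.6],[-0.048,0.274,0,0,0,0.667,0.6]]]' 15 >/dev/null; python3 F.py
```

```text
t 20.52 r 79.4 theta deg 5.6 F tool [-0.2 -1.6 -4.5] grip 21.5 z 103.0
```

```bash
python3 -m pendant '[[[-0.003,0.07,0,0,0,0.167,0.6],[-0.012,0.139,0,0,0,0.333,0.6],[-0.027,0.207,0,0,0,0.5,0.6],[-0.048,0.274,0,0,0,0.667,0.6]]]' 15 >/dev/null; python3 F.py
```

```text
t 21.02 r 79.2 theta deg 24.5 F tool [-2.4 -6.6 -4.6] grip 21.3 z 102.8
```

```bash
python3 -m pendant '[[[-0.003,0.07,0,0,0,0.167,0.6],[-0.012,0.139,0,0,0,0.333,0.6],[-0.027,0.207,0,0,0,0.5,0.6],[-0.048,0.274,0,0,0,0.667,0.6]]]' 15 >/dev/null; python3 F.py
```

```text
t 21.52 r 78.8 theta deg 43.0 F tool [ -3.3 -11.3 -10.7] grip 20.9 z 102.4
```

```bash
python3 -m pendant '[[[0,0,0,0,0,0,0.6]]]' 15 >/dev/null; python3 F.py
python3 -m pendant '[[[0,0,0,0,0,0,0.6]]]' 15 >/dev/null; python3 F.py
```

```text
t 21.65 r 78.8 theta deg 43.5 F tool [-2.8 -8.5 -9.9] grip 21.7 z 102.5
t 21.77 r 78.8 theta deg 43.4 F tool [-2.6 -8.1 -8.4] grip 21.3 z 102.5
```

```bash
python3 -m pendant '[[[0,0.021,0,0,0,0.05,0.6],[-0.001,0.042,0,0,0,0.1,0.6]]]' 15 >/dev/null; python3 F.py
```

```text
t 22.02 r 78.7 theta deg 45.7 F tool [ -2.1  -9.9 -10.4] grip 21.4 z 102.4
```

```bash
python3 -m pendant '[[[0,0.015,0,0,0,0.035,0.6],[-0.001,0.028,0,0,0,0.067,0.6]]]' 15 >/dev/null; python3 F.py
```

```text
t 22.27 r 78.7 theta deg 47.6 F tool [ -2.4 -11.  -11.1] grip 20.9 z 102.3
```

```bash
python3 -m pendant '[[[0,-0.02,0,0,0,0,0.6],[0,-0.03,0,0,0,0,0.6]]]' 15 >/dev/null; python3 F.py
python3 -m pendant '[[[0,0,0,0,0,0,-0.2],[0,0,0,0,0,0,-0.2],[0,0,0,0,0,0,-0.2],[0,0,-0.4,0,0,0,-0.2],[0,0,-0.9,0,0,0,-0.2]]]' 15 >/dev/null; python3 F.py
python3 -m pendant '[[[0.4,0,-0.3,0,0,0,-0.2],[0.8,0,-0.5,0,0,0,-0.2],[0.8,0,-0.5,0,0,0,-0.2]]]' 15 >/dev/null; python3 F.py
python3 - <<'E'
from h import *
im,d=ctrl.get_image("top"); im2,_=ctrl.get_image("wrist"); 
cv2.imwrite("pics/end.png",np.hstack([cv2.resize(im[130:380,170:500],(430,326)),cv2.resize(im2,(370,326))]))
C=cam("top"); f,cx,cy,R,o=C
v,u=np.mgrid[0:480,0:640]; P=o+np.stack([(u-cx)/f*d,(v-cy)/f*d,d],-1)@R.T
m=(abs(P[...,2]-135)<5)&(u>320)&(u<400)&(v>190)&(v<240)
print(m.sum(),np.median(P[m],0))
E
```

```text
t 22.52 r 78.7 theta deg 46.5 F tool [-4.1 -6.7 -6.9] grip 21.5 z 102.5
t 23.15 r 81.0 theta deg 48.6 F tool [-0.4  0.6 -0.4] grip 53.1 z 193.0
t 23.52 r 162.7 theta deg 50.3 F tool [-0.1 -0.4  0.3] grip 52.6 z 244.2
430 [587.81256641 -27.28900614 134.76426992]
```

View pics/end.png

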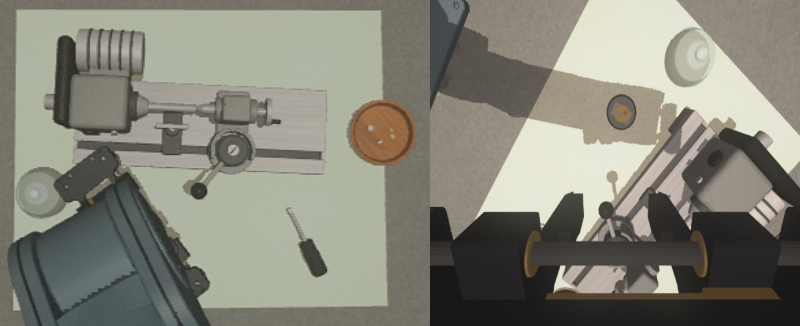

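The tailstock is up against the arbor, the ball is free and the bystanders have not moved. Handing in.

```bash
python3 -c "
from workcell import ctrl
print(ctrl.finish_job())"
```

```text
the job is handed in; nothing more can be done
None
```

The tailstock's centre is seated in the arbor with about 4–5 N of end push. The clamp took about 11 N at the ball on the last pull, everything is released, and the job was handed in at about 23.6 s; the hand-in call returned no verdict.

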